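# Dock the test-tile board in its carrier and lock it

### The job

Gently push the plywood board with the test tiles along the runners of the wooden carrier until it drops into its locating notches and lies flat on the runners. Then push the dark wooden turn-button round until it lies across the edge of the board, so that the board stays put while it is carried to the kiln. Only push, with light fingertip force: squeeze and lift nothing, keep the tiles standing on the board without touching them, and leave everything else on the bench where it is.

Things in the scene. Friction and masses are not known exactly. Their poses are not given: they have to be found in the camera images.
- carrier: Low wooden frame fixed to the bench, 216 (its x) x 410 (its y) x 44 mm high; origin: middle of its underside. Its y axis is the sliding direction, pointing towards home. Side cheeks 20 mm thick, tops 44 mm above the bench, guide the board; inside each is a light runner 24 mm wide, top 30 mm above the bench. Between the runners it is open down to slats 14 mm above the bench
- board_home (a point): Where the middle of the board's underside lies when home: 60 mm from the carrier's origin along its +y, 30 mm above the bench. Each runner has two notches 24 mm long and 12 mm deep, 80 mm before and 80 mm past this point
- ware_board: Loose plywood board, 170 (its x) x 240 (its y) x 12 mm, 0.3 to 0.65 kg; origin: middle of its underside; axes as the carrier's. Two battens beneath, 9 mm high, 14 mm wide, at y = -80 and +80 mm, ride on the runners (underside 39 mm above the bench); at home both drop into the notches (5 mm play either way), underside at 30 mm. Starts 50 to 110 mm short of home, on the -y side
- board_push_end (a point): Middle of the board's end face on its -y side, the face to push: 120 mm from the board's middle, 13 mm above its underside. With the lip along it the face is 166 mm wide and 26 mm high; the other end has the same lip. Sliding takes a few newtons; the notches stop the board firmly
- turn_button (a joint): Angle of the dark wooden turn-button on the carrier's +x cheek. 0: its long end points along the carrier's +y, clear of the board; pi/2: along the carrier's -x, across the board's edge. Grows anticlockwise seen from above, limits -0.8 and 1.7, starts between -0.6 and 0; light friction (under 1 N at the end) keeps it where it is left
- button_pivot (a point): Upright pivot of the turn-button, at the bar's half height, 53 mm above the bench. The bar is 56 mm long, 16 mm wide and 16 mm high; its underside is 45 mm above the bench, 3 mm over the plywood when the board is home; a board not yet dropped blocks it
- button_end (a point): Far end of the turn-button, on its middle line at half its height, 45 mm from the pivot
- tile_green: Green L-shaped glazed test tile, 44x46 mm foot, 62 mm high, standing loose on the board's +y half; origin at the middle of its underside
- tile_brown: Brown test tile of the same form, standing loose on the board's +y half; origin at the middle of its underside
- tile_blue: Blue test tile of the same form, standing loose on the board's +y half; origin at the middle of its underside
- mallet: Wooden mallet lying on the bench, 110x273x66 mm, bystander; origin under its middle
- tub_pale_green: Pale green lidded tub, 75 mm wide, 72 mm high, bystander; origin under its middle
- tub_ochre: Ochre lidded tub, 67 mm wide, 62 mm high, bystander; origin under its middle
- tape_roll: Roll of tape lying flat, 100 mm wide, 24 mm high, bystander; origin under its middle
- rib_red: Red kidney-shaped rib lying flat, 50x95x5 mm, bystander; origin under its middle
Not all that is in view belongs to the job. Leave any pink or turquoise look-alike of the tile_green alone.

How it is judged:
By the outcome, as a careful person would: the job done as asked, in the order asked, and still so for the second after the job is handed in, with the robot touching nothing.
It also fails if it takes over 48 s, if anything falls off the work surface, if the arm or the gripper's body presses on something with over 40 N, if the wrist force passes 120 N, or if a joint passes its speed limit or range.

### The arm

A 6-joint arm with a two-finger parallel gripper is mounted at the origin on a cart in front of the work surface, level with it; the furniture and walls round the work are solid. World frame = base frame: x ahead of the robot, y to its left, z up, the work surface at z = 0. Lengths are in m, angles in rad, forces in N, time in s.
With the tool pointing down it reaches from about 0.35 to 0.725 m from the base axis. Payload 6 kg.
Tool frame: the origin (TCP) lies between the finger pads; the fingertips stand 14 mm ahead of it and the grasp point (between the pads) lies 5 mm behind it; z points along the fingers, y is the direction in which the jaws open and shut (so a half turn about z gives the same grasp; the last joint's range is limited). The gripper opens to 85 mm and grips with 20 to 120 N. Pads are 22 mm wide; open, the fingers measure 114 mm over their backs; the gripper's body (76 mm by 85 mm) begins 54 mm behind the grasp point. The pads swing forward as they close: fully open they stand 13 mm farther back than shut.
Start: joints at [1.443, 0.04, 0.085, 0, -1.615, -0.334], TCP at [0.267, 0.537, 0.223] pointing down, gripper open.
Joint ranges: [-2.56, 2.56], [-1.29, 2.01], [-1.08, 1.49], [-3.29, 1.98], [-2.81, -0.18], [-2.99, 2.99]. Speed limits (rad/s): [2.57, 2.57, 3.01, 3.14, 3.14, 3.14].

### API

Orientations are given as a unit quaternion [x, y, z, w].
In Python, from bench import robot gives the robot as it stands.
- The arm moves only by the tool jog_arm, never from a script. Its argument "steps" is a list of rows, each an object of numbers: "rx", "ry", "rz": the turn, a rotation vector about the tool's x, y, z in degrees; "tx", "ty", "tz": the shift along the tool's x, y, z in m; "jaw": the opening, from -1 (shut) to 1 (fully open). A call has 1 to 5 rows; each row is the pose to reach, as a shift and turn from the pose measured when the call began, along the tool's axes at that moment; what a row does not reach only later rows make up. A row lasts 1/12 s, in which the tool goes at most 41.7 mm and 7.16 degrees, less where a joint would pass 70% of its speed; a pose out of reach is approached as far as the arm can. A call with a gripper value outside its range is refused whole. The fingers move at their own pace and stop on an object; "squeeze" is the grip in N (left out, the last holds). Time passes only in rows, so rows that repeat a pose let the fingers close. It gives the time, the measured TCP pose, the force and the opening at its end, in the units of the state.
- robot.get_obs(): the state, without advancing time (a new reading comes with each control period).
- robot.read_camera(name): name is "side" or "top"; returns a dict with "image" (420x560x3 uint8, red, green, blue), "mtx" (3x3 intrinsics, pixels), "position" and "attitude" of the camera in the world. Camera axes: x right, y down, z forward; pixel columns grow to the right and rows downward; lengths in m; the calibration is good to about 2 mm. A picture is of the moment at which its call begins. There is no depth.
- robot.job_done(): hands the job in, once; it reports no verdict.
The state is a dict: "time_s": time; "joint_pos": joint angles; "joint_velocities": joint speeds; "tau": joint torques, N m; "eef_pos": TCP position; "eef_rot": TCP orientation; "force": force on the tool from outside, world axes, zero at the start; "moment": the same for the moment, N m; "opening": opening from 0.0 (shut) to 1.0 (fully open).
Only numpy, scipy, OpenCV 4.12 (cv2) and the standard library are available. Lean on these libraries where they do the work, as an engineer would, in place of code of your own. Each camera call takes 0.05 s, during which the arm holds its last target. There are 200 camera calls.

## Working session

There is one attempt and no reset: what is moved stays moved. The work goes in short steps, Python scripts to look and compute and a tool call to move; the robot and the scene stay as the last step left them, time stands still between calls to the robot, and variables do not carry over. Pictures are saved under pics/ and viewed, about 8 in all and at most 12, crops included, and the job is handed in when it is done.

Besides the shell and the picture viewer there is one more tool, called after ">>>" in YAML: its name, and indented under it one key for each argument. jog_arm: Moves the arm, as the interface text tells. Its arguments: {"type":"object","properties":{"steps":{"type":"array"},"squeeze":{"type":"number"}},"required":["steps"]}

```bash
mkdir -p pics
cat > h.py <<'E'
from bench import robot
import numpy as np, cv2
from scipy.spatial.transform import Rotation as R
def cam(n):
    c=robot.read_camera(n); a=np.array(c["attitude"],float)
    c["R"]=a if a.shape==(3,3) else R.from_quat(a).as_matrix()
    c["p"]=np.array(c["position"]); c["K"]=np.array(c["mtx"]); return c
def ray(c,u,v,z):
    d=c["R"]@np.linalg.solve(c["K"],[u,v,1.]); return c["p"]+d*(z-c["p"][2])/d[2]
def proj(c,P):
    q=c["K"]@(c["R"].T@(np.array(P,float)-c["p"])); return q[:2]/q[2]
def save(c,f,crop=None,s=1):
    im=c["image"][:,:,::-1]
    if crop: x0,y0,x1,y1=crop; im=im[y0:y1,x0:x1]
    cv2.imwrite("pics/"+f,cv2.resize(im,None,fx=s,fy=s,interpolation=cv2.INTER_CUBIC))
E
python3 - <<'E'
from h import *
for n in("top","side"):
    c=cam(n); save(c,n+"0.png",s=1.4); print(n,c["p"],c["attitude"],c["K"].tolist())
o=robot.get_obs(); print(o["time_s"],o["eef_pos"],o["eef_rot"],o["force"])
E
```

```text
top [0.29392844 0.06041471 1.53929074] [-0.7006766   0.70878098 -0.05868888  0.05689855] [[460.43100294135354, 0.0, 276.3119985164188], [0.0, 460.43100294135354, 210.59882173737657], [0.0, 0.0, 1.0]]
side [-0.60324091 -0.53570389  0.80799778] [ 0.73792067 -0.45211687  0.25732065 -0.42994128] [[417.81591597466564, 0.0, 279.1862146915017], [0.0, 417.81591597466564, 208.91711028887326], [0.0, 0.0, 1.0]]
0.1 [0.26712485 0.53690385 0.22187226] [ 9.73462711e-01 -2.28844246e-01 -1.35140306e-04  8.01996500e-04] [0.10326841 0.04684292 0.3691774 ]
```

View pics/top0.png

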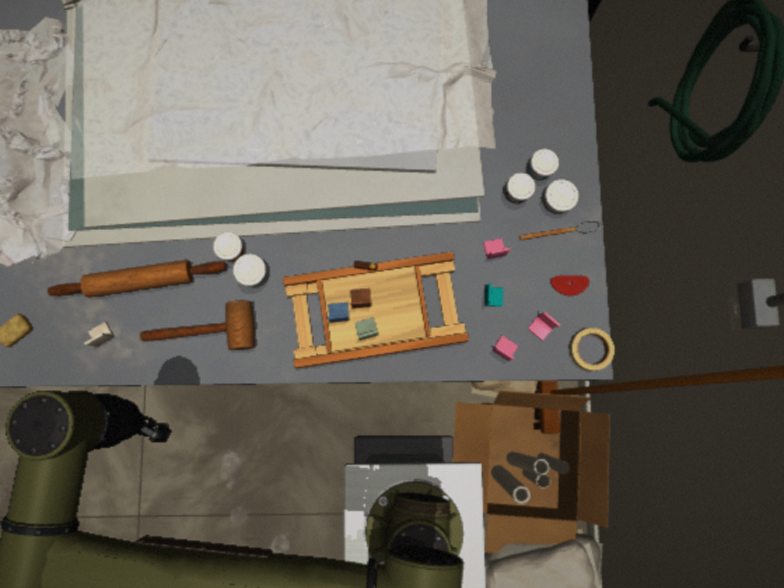

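View pics/side0.png

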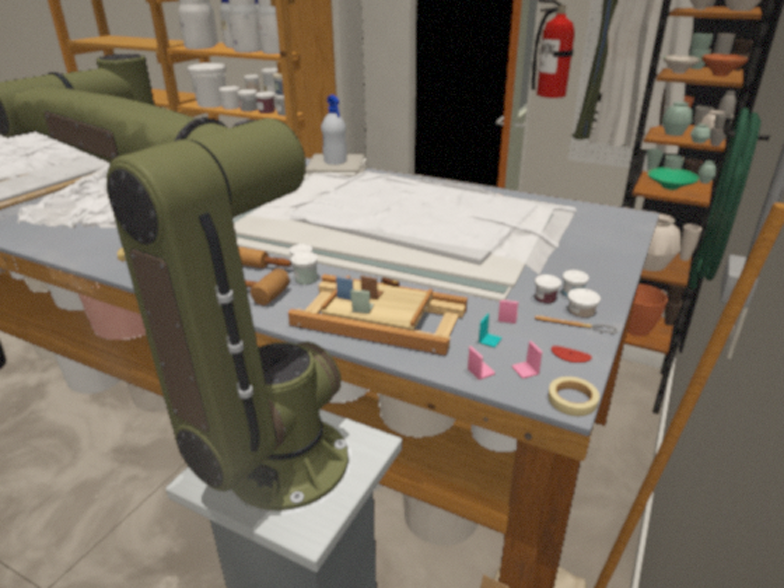

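The top view shows the carrier at about (375,310), with the tiles on its left (+y, home) half. The board's push end is on the right at about u=422, and the dark button is at (365,266) on the far (+x) cheek. Next I zoom in to measure.

Run:
```python
from h import *
c=cam("top"); save(c,"top1.png",(195,170,340,270),5.4)
im=c["image"]; hsv=cv2.cvtColor(im,cv2.COLOR_RGB2HSV)
# cheeks: saturated orange-brown, in crop area
m=cv2.inRange(hsv,(5,130,70),(16,255,255)); w=np.zeros_like(m); w[172:268,196:340]=255; m&=w
n,l,s,ce=cv2.connectedComponentsWithStats(m)
for i in range(1,n):
    if s[i,4]>40:
        pts=cv2.findNonZero((l==i).astype(np.uint8)); r=cv2.minAreaRect(pts); b=cv2.boxPoints(r)
        print(s[i].tolist(),r,[ray(c,*p,.044)[:2].round(4).tolist() for p in b])
for p in [(-.1,-.1),(0,0),(.46,.09)]: print(proj(c,(*p,0)))
```

```text
[202, 180, 133, 83, 2004] ((267.3027648925781, 220.72885131835938), (65.5261459350586, 125.60031127929688), 81.17961883544922) [[0.5859, 0.3062], [0.6466, -0.106], [0.4302, -0.1325], [0.3725, 0.2705]]
[250, 206, 15, 13, 158] ((257.0, 212.0), (12.0, 14.0), 90.0) [[0.5572, 0.1417], [0.5566, 0.0956], [0.5166, 0.0959], [0.5172, 0.1418]]
[327.74453209 412.36303215]
[295.52570364 379.64795081]
[266.19677412 236.60016276]
```

View pics/top1.png

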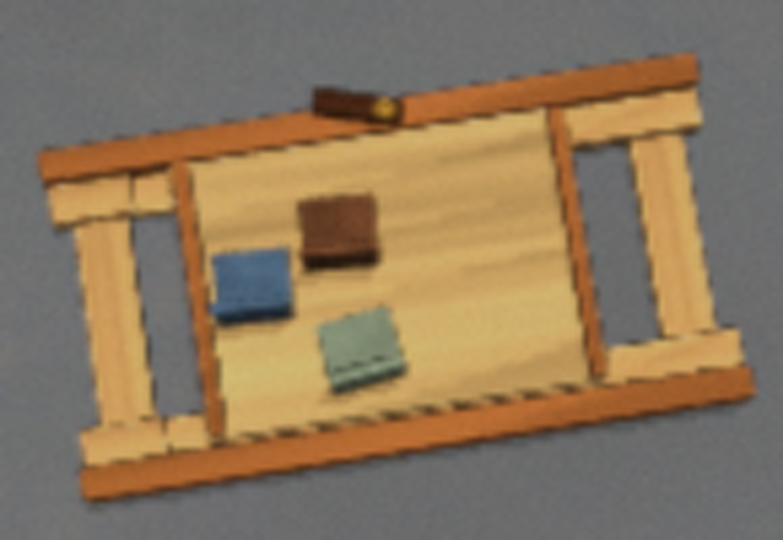

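Run:
```python
from h import *
c=cam("top")
f=lambda u,v,z: ray(c,195+(u-2.2)/5.4,170+(v-2.2)/5.4,z)[:2]
C=[f(*p,.044) for p in [(40,153),(697,55),(755,395),(85,500)]]
FL,FR,NR,NL=C
print("corners",np.round(C,4).tolist(),[np.linalg.norm(a-b).round(4) for a,b in((FL,FR),(NL,NR),(FL,NL),(FR,NR))])
o=np.mean(C,0); ey=(FL-FR)+(NL-NR); ey/=np.linalg.norm(ey); ex=np.array([ey[1],-ey[0]])
print("origin",o,"ey",ey,"ex",ex,"yaw deg",np.degrees(np.arctan2(ex[1],ex[0])))
L=lambda p:[round(float((p-o)@ex),4),round(float((p-o)@ey),4)]
for n,p,z in[("lipR far",(567,108),.065),("lipR near",(606,378),.065),("lipL far",(172,165),.065),("lipL near",(212,438),.065),("pivot",(385,108),.063),("bend a",(315,90),.061),("bend b",(317,112),.061)]:
    q=f(*p,z); print(n,q.round(4),L(q))
h=o+.06*ey; print("home",h,"home push end",o-.06*ey)
o=robot.get_obs(); M=R.from_quat(o["eef_rot"]).as_matrix(); print(M.round(3))
```

```text
corners [[0.5861, 0.3003], [0.643, -0.1037], [0.4326, -0.1327], [0.3743, 0.2703]] [np.float64(0.408), np.float64(0.4072), np.float64(0.2139), np.float64(0.2124)]
origin [0.50900446 0.08357072] ey [-0.14140967  0.98995116] ex [0.98995116 0.14140967] yaw deg 8.129425931070838
lipR far [ 0.6061 -0.0217] [0.0812, -0.1179]
lipR near [ 0.4418 -0.0416] [-0.0842, -0.1145]
lipL far [0.5737 0.2173] [0.0829, 0.1232]
lipL near [0.4089 0.1926] [-0.0837, 0.1221]
pivot [0.6078 0.0886] [0.0985, -0.009]
bend a [0.6199 0.131 ] [0.1164, 0.0313]
bend b [0.6062 0.1299] [0.1028, 0.0321]
home [0.50051988 0.14296779] home push end [0.51748904 0.02417365]
[[ 0.895 -0.446 -0.   ]
 [-0.446 -0.895 -0.001]
 [ 0.     0.001 -1.   ]]
```

The measurements agree with the given sizes: the frame comes out at 408 x 213 mm and the board 240 mm long, about 57 mm short of home. I move to a staging point behind the push end, with the jaws shut.

>>> jog_arm:
  steps:
    - {"tx": 0.51, "ty": 0.43, "rz": 55.4, "jaw": -1}
    - {"tx": 0.51, "ty": 0.43, "rz": 55.4, "jaw": -1}
    - {"tx": 0.51, "ty": 0.43, "rz": 55.4, "jaw": -1}
    - {"tx": 0.51, "ty": 0.43, "rz": 55.4, "jaw": -1}
    - {"tx": 0.51, "ty": 0.43, "rz": 55.4, "jaw": -1}
  squeeze: 20

```text
validation failed for argument at $.st...
```

```bash
cat >> h.py <<'E'
O=np.array([.5090,.0836]); EY=np.array([-.1414,.98995]); EX=np.array([.98995,.1414])
def W(x,y,z): return np.r_[O+x*EX+y*EY,z]
def plan(x,y,z,yaw=-81.9):
    """tool-axis delta to carrier-frame target, tool down, tool-x yaw in world deg"""
    o=robot.get_obs(); M=R.from_quat(o["eef_rot"]); p=np.array(o["eef_pos"])
    t=M.as_matrix().T@(W(x,y,z)-p)
    G=R.from_euler("z",yaw,degrees=True)*R.from_euler("x",180,degrees=True)
    r=(M.inv()*G).as_rotvec(degrees=True)
    d=p[:2]-O
    print("t",round(o["time_s"],2),"local",(d@EX).round(4),(d@EY).round(4),p[2].round(4),"q",np.round(o["joint_pos"],2),"F",np.round(o["force"],1),"op",round(float(o["opening"]),2))
    print("shift",t.round(4),"rot",r.round(1))
E
python3 -c "
from h import *
plan(0,-.165,.2)"
```

```text
t 0.2 local -0.1753 0.483 0.2222 q [ 1.44  0.04  0.08 -0.   -1.62 -0.33] F [-0.8  0.1 -1.1] op 1.0
shift [0.5122 0.434  0.0227] rot [ 0.1 -0.  55.4]
```

>>> jog_arm:
  steps:
    - {"rx": 0, "ry": 0, "rz": 7, "tx": 0.03, "ty": 0.025, "tz": 0, "jaw": -1}
    - {"rx": 0, "ry": 0, "rz": 14, "tx": 0.06, "ty": 0.05, "tz": 0, "jaw": -1}
    - {"rx": 0, "ry": 0, "rz": 21, "tx": 0.09, "ty": 0.075, "tz": 0, "jaw": -1}
    - {"rx": 0, "ry": 0, "rz": 28, "tx": 0.12, "ty": 0.1, "tz": 0, "jaw": -1}
    - {"rx": 0, "ry": 0, "rz": 35, "tx": 0.15, "ty": 0.125, "tz": 0, "jaw": -1}
  squeeze: 20

```text
time_s: 0.62
eef_pos: [0.3461, 0.3565, 0.2222]
eef_rot: [0.858, -0.513, 0.0, 0.001]
force: [0.9, 0.7, 0.5]
opening: 0.299
```

```bash
python3 -c "
from h import *
plan(0,-.165,.2)"
```

```text
t 0.62 local -0.1227 0.2932 0.2222 q [ 1.21 -0.24 -0.17 -0.   -1.64 -0.71] F [0.9 0.7 0.5] op 0.3
shift [0.4725 0.0422 0.0226] rot [ 0.  -0.  20.1]
```

>>> jog_arm:
  steps:
    - {"rx": 0, "ry": 0, "rz": 4, "tx": 0.04, "ty": 0.004, "tz": 0, "jaw": -1}
    - {"rx": 0, "ry": 0, "rz": 8, "tx": 0.08, "ty": 0.008, "tz": 0, "jaw": -1}
    - {"rx": 0, "ry": 0, "rz": 12, "tx": 0.12, "ty": 0.012, "tz": 0, "jaw": -1}
    - {"rx": 0, "ry": 0, "rz": 16, "tx": 0.16, "ty": 0.016, "tz": 0, "jaw": -1}
    - {"rx": 0, "ry": 0, "rz": 20, "tx": 0.2, "ty": 0.02, "tz": 0, "jaw": -1}

```text
time_s: 1.03
eef_pos: [0.4232, 0.169, 0.2225]
eef_rot: [0.755, -0.656, 0.0, 0.0]
force: [0.8, 0.9, 0.4]
opening: -0.002
```

```bash
python3 -c "
from h import *
plan(0,-.165,.2)"
```

```text
t 1.03 local -0.0729 0.0967 0.2225 q [ 0.83 -0.35 -0.26  0.   -1.66 -0.69] F [0.8 0.9 0.4] op -0.0
shift [ 0.2616 -0.0732  0.0226] rot [-0. -0. -0.]
```

>>> jog_arm:
  steps:
    - {"rx": 0, "ry": 0, "rz": 0, "tx": 0.038, "ty": -0.012, "tz": 0, "jaw": -1}
    - {"rx": 0, "ry": 0, "rz": 0, "tx": 0.076, "ty": -0.024, "tz": 0, "jaw": -1}
    - {"rx": 0, "ry": 0, "rz": 0, "tx": 0.114, "ty": -0.036, "tz": 0, "jaw": -1}
    - {"rx": 0, "ry": 0, "rz": 0, "tx": 0.152, "ty": -0.048, "tz": 0, "jaw": -1}
    - {"rx": 0, "ry": 0, "rz": 0, "tx": 0.19, "ty": -0.06, "tz": 0, "jaw": -1}

```text
time_s: 1.45
eef_pos: [0.5096, -0.0127, 0.2227]
eef_rot: [0.755, -0.656, 0.0, -0.0]
force: [1.4, 0.5, 0.2]
opening: 0.001
```

```bash
python3 -c "
from h import *
plan(0,-.165,.1)"
```

```text
t 1.45 local -0.013 -0.0954 0.2227 q [ 0.37 -0.2  -0.14  0.   -1.63 -0.23] F [1.4 0.5 0.2] op 0.0
shift [ 0.0695 -0.013   0.1227] rot [-0. -0. -0.]
```

>>> jog_arm:
  steps:
    - {"rx": 0, "ry": 0, "rz": 0, "tx": 0.037, "ty": -0.007, "tz": 0, "jaw": -1}
    - {"rx": 0, "ry": 0, "rz": 0, "tx": 0.07, "ty": -0.013, "tz": 0.01, "jaw": -1}
    - {"rx": 0, "ry": 0, "rz": 0, "tx": 0.07, "ty": -0.013, "tz": 0.045, "jaw": -1}
    - {"rx": 0, "ry": 0, "rz": 0, "tx": 0.07, "ty": -0.013, "tz": 0.085, "jaw": -1}
    - {"rx": 0, "ry": 0, "rz": 0, "tx": 0.07, "ty": -0.013, "tz": 0.12, "jaw": -1}

```text
time_s: 1.87
eef_pos: [0.5319, -0.081, 0.1004]
eef_rot: [0.754, -0.656, -0.0, -0.0]
force: [0.3, 0.1, -0.9]
opening: -0.002
```

```bash
python3 -c "
from h import *
plan(0,-.165,.05)
c=cam('top');save(c,'a.png',(195,150,365,270),4.6)"
```

```text
t 1.87 local -0.0006 -0.1662 0.1004 q [ 0.22 -0.11 -0.28 -0.   -1.4  -0.08] F [ 0.3  0.1 -0.9] op -0.0
shift [-0.0012 -0.0006  0.0504] rot [-0.   0.  -0.1]
```

View pics/a.png

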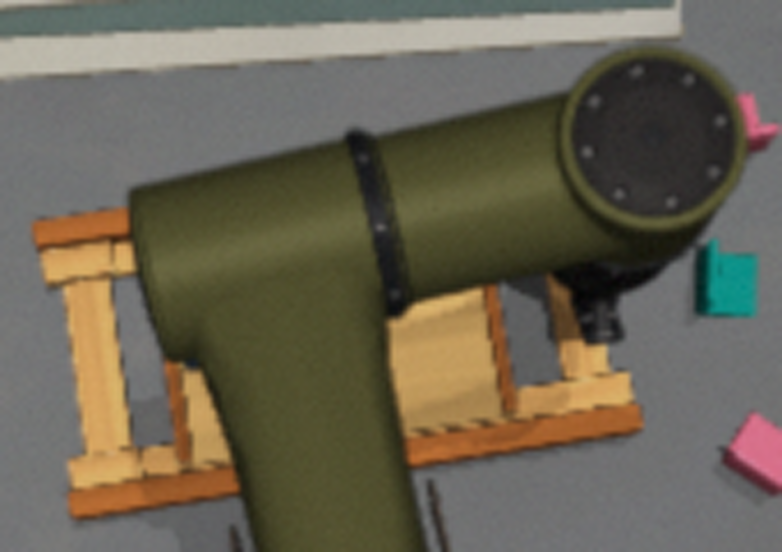

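The arm hides the middle of the carrier, but the lip at (500,350) and the gripper at (600,310), clear behind it, are visible. I descend and approach slowly.

>>> jog_arm:
  steps:
    - {"rx": 0, "ry": 0, "rz": 0, "tx": 0, "ty": 0, "tz": 0.03, "jaw": -1}
    - {"rx": 0, "ry": 0, "rz": 0, "tx": 0, "ty": 0, "tz": 0.049, "jaw": -1}
    - {"rx": 0, "ry": 0, "rz": 0, "tx": -0.01, "ty": 0, "tz": 0.049, "jaw": -1}
    - {"rx": 0, "ry": 0, "rz": 0, "tx": -0.02, "ty": 0, "tz": 0.049, "jaw": -1}
    - {"rx": 0, "ry": 0, "rz": 0, "tx": -0.03, "ty": 0, "tz": 0.049, "jaw": -1}

```text
time_s: 2.33
eef_pos: [0.5243, -0.0494, 0.0454]
eef_rot: [0.755, -0.656, -0.004, 0.002]
force: [0.0, 0.2, 0.9]
opening: -0.0
```

>>> jog_arm:
  steps:
    - {"rx": 0, "ry": 0, "rz": 0, "tx": -0.004, "ty": 0, "tz": 0, "jaw": -1}
    - {"rx": 0, "ry": 0, "rz": 0, "tx": -0.008, "ty": 0, "tz": 0, "jaw": -1}
    - {"rx": 0, "ry": 0, "rz": 0, "tx": -0.012, "ty": 0, "tz": 0, "jaw": -1}

```text
time_s: 2.58
eef_pos: [0.5241, -0.0378, 0.0483]
eef_rot: [0.755, -0.656, -0.002, 0.002]
force: [0.5, -7.0, 4.4]
opening: -0.002
```

```bash
python3 -c "
from h import *
plan(0,-.071,.051)"
```

```text
t 2.58 local -0.0023 -0.1223 0.0483 q [ 0.31 -0.11 -0.38 -0.   -1.3  -0.17] F [ 0.5 -7.   4.4] op -0.0
shift [-0.0513 -0.0022 -0.0027] rot [ 0.3  0.  -0.1]
```

>>> jog_arm:
  steps:
    - {"rx": 0, "ry": 0, "rz": 0, "tx": -0.003, "ty": 0, "tz": 0, "jaw": -1}
    - {"rx": 0, "ry": 0, "rz": 0, "tx": -0.006, "ty": -0.001, "tz": 0, "jaw": -1}
    - {"rx": 0, "ry": 0, "rz": 0, "tx": -0.009, "ty": -0.001, "tz": -0.001, "jaw": -1}
    - {"rx": 0, "ry": 0, "rz": 0, "tx": -0.012, "ty": -0.002, "tz": -0.001, "jaw": -1}
    - {"rx": 0, "ry": 0, "rz": 0, "tx": -0.015, "ty": -0.002, "tz": -0.001, "jaw": -1}

```text
time_s: 3.0
eef_pos: [0.5238, -0.0225, 0.049]
eef_rot: [0.755, -0.656, -0.002, 0.002]
force: [0.6, -2.8, -3.1]
opening: 0.001
```

>>> jog_arm:
  steps:
    - {"rx": 0, "ry": 0, "rz": 0, "tx": -0.003, "ty": 0, "tz": 0, "jaw": -1}
    - {"rx": 0, "ry": 0, "rz": 0, "tx": -0.006, "ty": 0, "tz": 0, "jaw": -1}
    - {"rx": 0, "ry": 0, "rz": 0, "tx": -0.009, "ty": 0, "tz": 0, "jaw": -1}
    - {"rx": 0, "ry": 0, "rz": 0, "tx": -0.012, "ty": 0, "tz": 0, "jaw": -1}
    - {"rx": 0, "ry": 0, "rz": 0, "tx": -0.015, "ty": 0, "tz": 0, "jaw": -1}

```text
time_s: 3.42
eef_pos: [0.5217, -0.0074, 0.049]
eef_rot: [0.755, -0.656, -0.002, 0.002]
force: [0.8, -1.6, -1.2]
opening: -0.001
```

```bash
python3 -c "
from h import *
plan(0,-.071,.051)
c=cam('top');save(c,'b.png',(195,150,365,270),4.6)"
```

```text
t 3.42 local -0.0003 -0.0918 0.049 q [ 0.37 -0.12 -0.38 -0.   -1.31 -0.23] F [ 0.8 -1.6 -1.2] op -0.0
shift [-0.0208 -0.0003 -0.002 ] rot [ 0.3  0.  -0.1]
```

View pics/b.png

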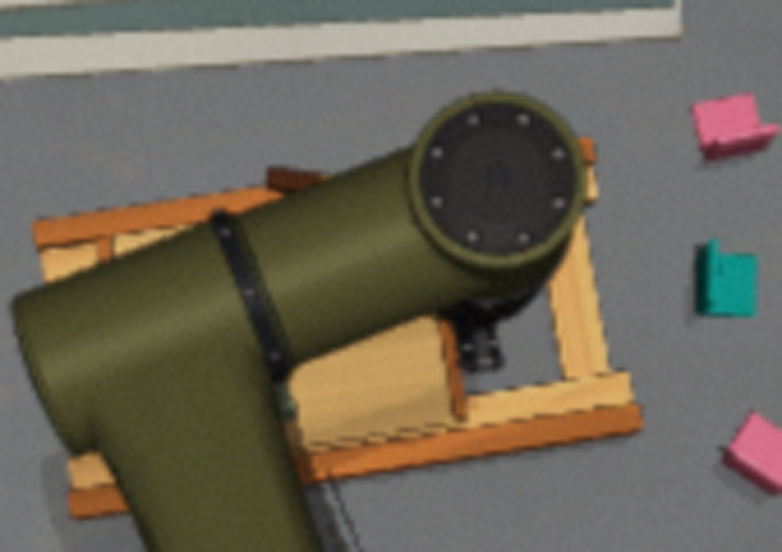

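The board is sliding squarely: the lip's near end moved from (512,415) to (465,415), about 32 mm. Roughly 24 mm remain.

>>> jog_arm:
  steps:
    - {"rx": 0, "ry": 0, "rz": 0, "tx": -0.003, "ty": 0, "tz": 0, "jaw": -1}
    - {"rx": 0, "ry": 0, "rz": 0, "tx": -0.006, "ty": 0, "tz": 0, "jaw": -1}
    - {"rx": 0, "ry": 0, "rz": 0, "tx": -0.009, "ty": 0, "tz": 0, "jaw": -1}
    - {"rx": 0, "ry": 0, "rz": 0, "tx": -0.012, "ty": 0, "tz": 0, "jaw": -1}
    - {"rx": 0, "ry": 0, "rz": 0, "tx": -0.015, "ty": 0, "tz": 0, "jaw": -1}

```text
time_s: 3.88
eef_pos: [0.5196, 0.0082, 0.0492]
eef_rot: [0.755, -0.656, -0.002, 0.002]
force: [0.5, -3.6, -1.3]
opening: 0.0
```

>>> jog_arm:
  steps:
    - {"rx": 0, "ry": 0, "rz": 0, "tx": -0.0015, "ty": 0, "tz": 0, "jaw": -1}
    - {"rx": 0, "ry": 0, "rz": 0, "tx": -0.003, "ty": 0, "tz": 0, "jaw": -1}
    - {"rx": 0, "ry": 0, "rz": 0, "tx": -0.0045, "ty": 0, "tz": 0, "jaw": -1}

```text
time_s: 4.13
eef_pos: [0.5192, 0.0134, 0.0495]
eef_rot: [0.755, -0.656, -0.002, 0.001]
force: [0.8, -0.4, -0.3]
opening: 0.002
```

```bash
python3 -c "
from h import *
plan(0,-.071,.051)
c=cam('top')
for u,v in((460,415),):pass
save(c,'c.png',(195,150,365,270),4.6)"
```

```text
t 4.13 local 0.0002 -0.0709 0.0495 q [ 0.41 -0.12 -0.39 -0.   -1.31 -0.27] F [ 0.8 -0.4 -0.3] op 0.0
shift [ 0.0001  0.0002 -0.0015] rot [ 0.2  0.1 -0. ]
```

>>> jog_arm:
  steps:
    - {"rx": 0, "ry": 0, "rz": 0, "tx": -0.001, "ty": 0, "tz": 0, "jaw": -1}
    - {"rx": 0, "ry": 0, "rz": 0, "tx": -0.002, "ty": 0, "tz": 0, "jaw": -1}

```text
time_s: 4.35
eef_pos: [0.519, 0.0158, 0.0496]
eef_rot: [0.755, -0.656, -0.002, 0.001]
force: [-0.5, 0.4, 0.3]
opening: -0.005
```

```bash
python3 -c "
from h import *
plan(0,-.071,.051)
c=cam('side');save(c,'d.png',(190,170,360,280),4.6)"
```

```text
t 4.35 local 0.0003 -0.0685 0.0496 q [ 0.42 -0.12 -0.39 -0.   -1.31 -0.28] F [-0.5  0.4  0.3] op -0.0
shift [ 0.0025  0.0003 -0.0014] rot [ 0.2  0.1 -0. ]
```

View pics/d.png

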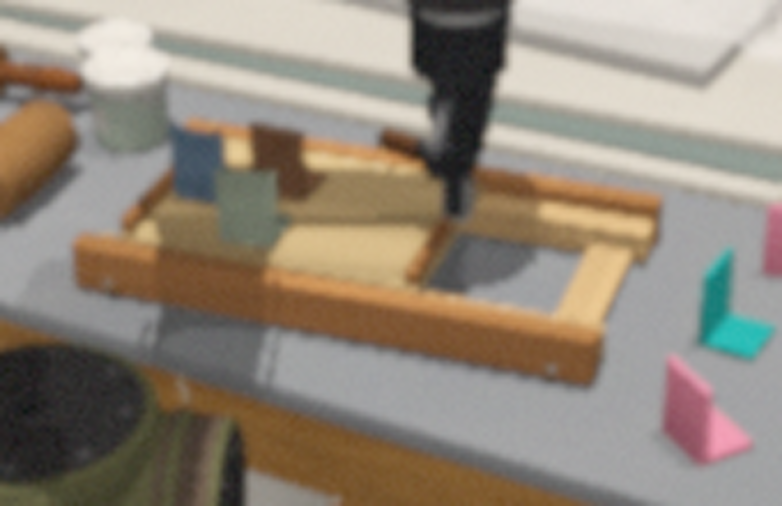

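The tiles are standing and the board's near edge now looks sunk behind the cheek. I check the lip height numerically.

Run:
```python
from h import *
s=cam('side'); t=cam('top')
g=lambda c,p,o: ((proj(c,p)-o)*4.6).round(0)
for y in(-.06,-.055):
  for z in(.056,.065):
    print(y,z,"near",g(s,W(-.083,y,z),(190,170)),"far",g(s,W(.083,y,z),(190,170)),"topview near",g(t,W(-.083,y,z),(195,150)))
print("cheek near inner, y=-.06..",g(s,W(-.088,-.06,.044),(190,170)),g(s,W(-.108,-.205,.044),(190,170)),g(s,W(-.108,.205,.044),(190,170)))
save(t,'e.png',(255,190,325,250),10); save(s,'f.png',(190,170,360,280),1)
a=cv2.imread('pics/e.png'); b=cv2.resize(s["image"][195:240,255:320,::-1],None,fx=10,fy=10,interpolation=cv2.INTER_CUBIC)
b=cv2.resize(b,(700,485)); a=a[:,:]
cv2.imwrite('pics/g.png',cv2.resize(np.vstack([a,b]),None,fx=.55,fy=.55))
```

```text
-0.06 0.056 near [405. 272.] far [474. 165.] topview near [437. 424.]
-0.06 0.065 near [405. 262.] far [474. 155.] topview near [437. 422.]
-0.055 0.056 near [398. 271.] far [468. 164.] topview near [430. 425.]
-0.055 0.065 near [398. 261.] far [468. 154.] topview near [430. 423.]
cheek near inner, y=-.06.. [403. 290.] [590. 341.] [ 64. 243.]
```

View pics/g.png

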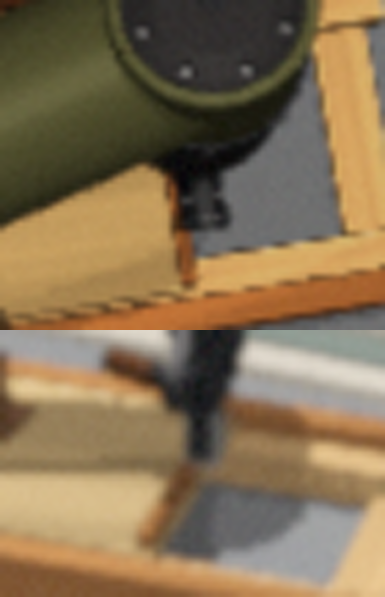

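>>> jog_arm:
  steps:
    - {"rx": 0, "ry": 0, "rz": 0, "tx": -0.001, "ty": 0, "tz": 0, "jaw": -1}
    - {"rx": 0, "ry": 0, "rz": 0, "tx": -0.002, "ty": 0, "tz": 0, "jaw": -1}

```text
time_s: 4.67
eef_pos: [0.5186, 0.0176, 0.0495]
eef_rot: [0.755, -0.656, -0.002, 0.001]
force: [-0.3, -0.7, -0.2]
opening: 0.002
```

>>> jog_arm:
  steps:
    - {"rx": 0, "ry": 0, "rz": 0, "tx": -0.001, "ty": 0, "tz": 0, "jaw": -1}
    - {"rx": 0, "ry": 0, "rz": 0, "tx": -0.002, "ty": 0, "tz": 0, "jaw": -1}

```text
time_s: 4.83
eef_pos: [0.5183, 0.0196, 0.0495]
eef_rot: [0.755, -0.656, -0.002, 0.001]
force: [-1.0, 0.6, 0.9]
opening: -0.005
```

>>> jog_arm:
  steps:
    - {"rx": 0, "ry": 0, "rz": 0, "tx": -0.001, "ty": 0, "tz": 0, "jaw": -1}
    - {"rx": 0, "ry": 0, "rz": 0, "tx": -0.002, "ty": 0, "tz": 0, "jaw": -1}

```text
time_s: 5.0
eef_pos: [0.518, 0.0217, 0.0495]
eef_rot: [0.755, -0.656, -0.002, 0.001]
force: [-0.4, -0.3, -0.4]
opening: 0.001
```

Run:
```python
from h import *
plan(0,-.1,.051)
t=cam('top'); s=cam('side')
a=cv2.resize(t["image"][190:250,255:325,::-1],None,fx=8,fy=8,interpolation=cv2.INTER_CUBIC)[:, :560]
b=cv2.resize(s["image"][195:240,255:325,::-1],None,fx=8,fy=8,interpolation=cv2.INTER_CUBIC)
b=cv2.copyMakeBorder(b,0,0,0,0,cv2.BORDER_CONSTANT)
cv2.imwrite('pics/h.png',cv2.resize(np.vstack([a,b]),None,fx=.7,fy=.7))
```

```text
t 5.0 local 0.0002 -0.0625 0.0495 q [ 0.43 -0.13 -0.39 -0.   -1.31 -0.29] F [-0.4 -0.3 -0.4] op 0.0
shift [ 0.0375  0.0002 -0.0016] rot [ 0.2  0.1 -0.1]
```

View pics/h.png

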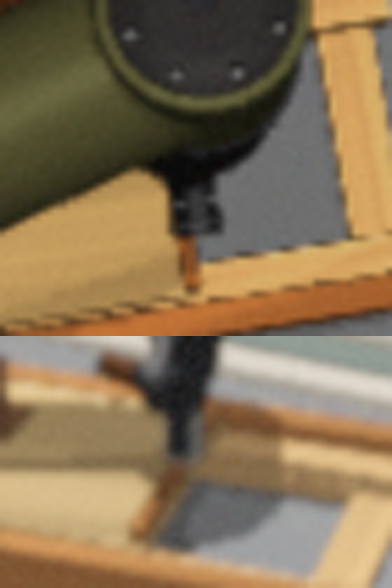

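>>> jog_arm:
  steps:
    - {"rx": 0, "ry": 0, "rz": 0, "tx": -0.001, "ty": 0, "tz": 0, "jaw": -1}
    - {"rx": 0, "ry": 0, "rz": 0, "tx": -0.002, "ty": 0, "tz": 0, "jaw": -1}

```text
time_s: 5.27
eef_pos: [0.5178, 0.0238, 0.0495]
eef_rot: [0.755, -0.656, -0.002, 0.001]
force: [0.8, 0.3, 0.3]
opening: -0.0
```

>>> jog_arm:
  steps:
    - {"rx": 0, "ry": 0, "rz": 0, "tx": -0.001, "ty": 0, "tz": 0, "jaw": -1}
    - {"rx": 0, "ry": 0, "rz": 0, "tx": -0.002, "ty": 0, "tz": 0, "jaw": -1}

```text
time_s: 5.43
eef_pos: [0.5174, 0.0259, 0.0495]
eef_rot: [0.755, -0.656, -0.002, 0.001]
force: [0.0, -0.2, 0.1]
opening: 0.001
```

No contact was felt, which is unexpected, so I look before pushing on.

Run:
```python
from h import *
plan(0,-.1,.051)
t=cam('top'); s=cam('side')
a=cv2.resize(t["image"][172:252,200:340,::-1],None,fx=5.6,fy=3.75*5.6/3.75*.65,interpolation=cv2.INTER_CUBIC)
b=cv2.resize(s["image"][185:255,200:340,::-1],None,fx=5.6,fy=5.6*.65,interpolation=cv2.INTER_CUBIC)
a=cv2.resize(t["image"][185:250,240:325,::-1],None,fx=5,fy=5,interpolation=cv2.INTER_CUBIC)
b=cv2.resize(s["image"][190:248,240:325,::-1],None,fx=5,fy=5,interpolation=cv2.INTER_CUBIC)
cv2.imwrite('pics/i.png',np.vstack([a,b])[:600])
```

```text
t 5.43 local 0.0002 -0.0584 0.0495 q [ 0.44 -0.13 -0.39 -0.   -1.31 -0.3 ] F [ 0.  -0.2  0.1] op 0.0
shift [ 0.0416  0.0001 -0.0016] rot [ 0.3  0.1 -0.1]
```

View pics/i.png

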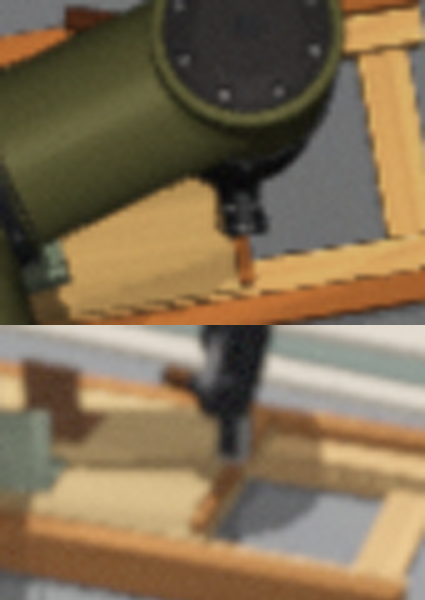

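Run:
```python
from h import *
s=cam('side'); t=cam('top')
off=np.array([2.4,-1.1])
for n,P in {"tip":W(0,-.0584,.0355),"tip front":W(0,-.0474,.0355),"tip back":W(0,-.0694,.0355),"tip z.06":W(0,-.0584,.06),"lip mid top -.06":W(0,-.06,.056),"lip mid top hi":W(0,-.06,.065),"lip near":W(-.083,-.06,.056)}.items():
    print(n,"side",((proj(s,P)+off-(240,190))*5+(0,325)).round(0),"top",((proj(t,P)-(240,185))*5).round(0))
o=robot.get_obs();print(o["eef_pos"],o["opening"],o["moment"])
```

```text
tip side [239. 479.] top [226. 165.]
tip front side [225. 477.] top [210. 167.]
tip back side [254. 482.] top [243. 162.]
tip z.06 side [239. 449.] top [227. 159.]
lip mid top -.06 side [241. 455.] top [230. 160.]
lip mid top hi side [241. 443.] top [230. 158.]
lip near side [202. 515.] top [250. 285.]
[0.51747795 0.02580327 0.0494629 ] 0.0032987492263203753 [ 0.00179666 -0.00659668 -0.00994748]
```

The fingertip appears higher in the side view than I predicted, just above the dropped lip. That would explain the zero force. I rise and back off to get a clear view.

>>> jog_arm:
  steps:
    - {"rx": 0, "ry": 0, "rz": 0, "tx": 0, "ty": 0, "tz": -0.02, "jaw": -1}
    - {"rx": 0, "ry": 0, "rz": 0, "tx": 0, "ty": 0, "tz": -0.05, "jaw": -1}
    - {"rx": 0, "ry": 0, "rz": 0, "tx": 0.03, "ty": -0.01, "tz": -0.09, "jaw": -1}
    - {"rx": 0, "ry": 0, "rz": 0, "tx": 0.065, "ty": -0.02, "tz": -0.1, "jaw": -1}
    - {"rx": 0, "ry": 0, "rz": 0, "tx": 0.1, "ty": -0.03, "tz": -0.1, "jaw": -1}

```text
time_s: 6.05
eef_pos: [0.5642, -0.0697, 0.155]
eef_rot: [0.756, -0.655, 0.001, -0.002]
force: [1.1, 0.8, -0.2]
opening: 0.001
```

>>> jog_arm:
  steps:
    - {"rx": 0, "ry": 0, "rz": 0, "tx": 0.03, "ty": -0.01, "tz": 0, "jaw": -1}
    - {"rx": 0, "ry": 0, "rz": 0, "tx": 0.06, "ty": -0.02, "tz": 0, "jaw": -1}
    - {"rx": 0, "ry": 0, "rz": 0, "tx": 0.09, "ty": -0.03, "tz": 0, "jaw": -1}

```text
time_s: 6.3
eef_pos: [0.6075, -0.1562, 0.1555]
eef_rot: [0.756, -0.655, 0.002, -0.002]
force: [0.6, 0.8, -0.8]
opening: -0.002
```

Run:
```python
from h import *
plan(.13,.07,.1)
t=cam('top'); s=cam('side')
a=cv2.resize(t["image"][170:268,195:340,::-1],None,fx=4,fy=4,interpolation=cv2.INTER_CUBIC)
b=cv2.resize(s["image"][185:235,205:350,::-1],None,fx=4,fy=4,interpolation=cv2.INTER_CUBIC)
cv2.imwrite('pics/j.png',np.vstack([a,b]))
```

```text
t 6.3 local 0.0636 -0.2513 0.1555 q [ 0.07  0.11  0.04 -0.   -1.49  0.08] F [ 0.6  0.8 -0.8] op -0.0
shift [-0.3212 -0.0666  0.0559] rot [-0.3  0.   0.1]
```

View pics/j.png

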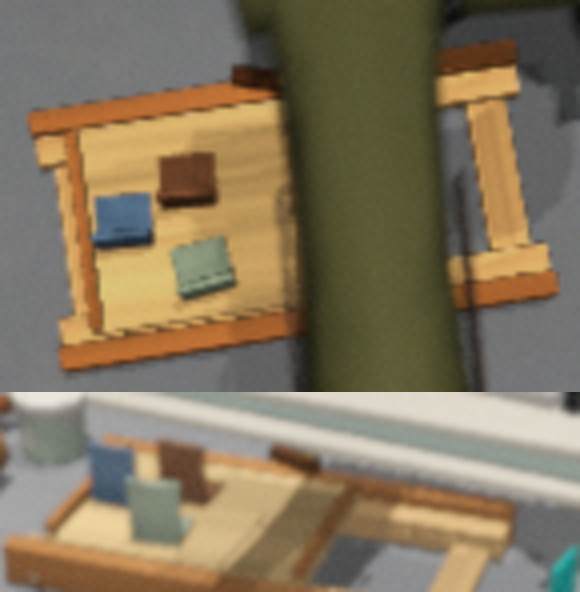

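The tiles are undisturbed and the board sits at the left end of the carrier. The dark button is at (257,77) in the top panel. I compute the board's height and position.

Run:
```python
from h import *
t=cam('top'); s=cam('side')
T=lambda u,v:(195+(u-1.5)/4,170+(v-1.5)/4)
S=lambda u,v:(205+(u-1.5)/4,185+(v-392-1.5)/4)
def loc(p): d=p[:2]-O; return np.round([d@EX,d@EY,p[2]],4)
for n,u,v in[("lip+ far",66,135),("lip+ near",94,337)]:
    for z in(.056,.065): print(n,z,loc(ray(t,*T(u,v),z)))
# refine side offset w/ cheek corners in side panel: -x,+y outer top (5,538); +x,-y outer top (515,505)
for n,P,o in[("chk -x+y",W(-.108,.205,.044),(5,538)),("chk +x-y",W(.108,-.205,.044),(515,505))]:
    print(n,proj(s,P).round(1),np.round(S(*o),1))
for z in(.056,.065): print("lip- far pred",z,proj(s,W(.083,-.06,z)).round(1),"lip- near",proj(s,W(-.083,-.06,z)).round(1))
print("obs lip- far",np.round(S(357,487),1),"near",np.round(S(305,575),1))
def tri(a,b):
    A=[];B=[]
    rows=[]
    for c,(u,v) in((t,a),(s,b)):
        d=c["R"]@np.linalg.solve(c["K"],[u,v,1]); d/=np.linalg.norm(d); rows.append((np.eye(3)-np.outer(d,d),c["p"]))
    return np.linalg.solve(sum(m for m,_ in rows),sum(m@p for m,p in rows))
# button: dark brown centroid near pivot; tiles by colour
for c,nm,win in((t,"top",(175,200,245,290)),(s,"side",(190,215,260,300))):
    h=cv2.cvtColor(c["image"],cv2.COLOR_RGB2HSV); y0,y1,x0,x1=win[0],win[1],win[2],win[3]
    if nm=="top":
        m=((h[...,2]<85)&(h[...,1]>110)).astype(np.uint8); w=np.zeros_like(m); w[175:200,245:275]=1; m&=w
        q=cv2.findNonZero(m); r=cv2.minAreaRect(q); print("button",len(q),r,[loc(ray(c,*p,.061)) for p in cv2.boxPoints(r)])
for n,u,v in[("brown",187,175),("blue",123,215),("green",200,260)]: print(n,loc(ray(t,*T(u,v),.10)))
```

```text
lip+ far 0.056 [0.0818 0.1749 0.056 ]
lip+ far 0.065 [0.08   0.1738 0.065 ]
lip+ near 0.056 [-0.0853  0.1741  0.056 ]
lip+ near 0.065 [-0.0861  0.1731  0.065 ]
chk -x+y [203.9 222.8] [205.9 221.1]
chk +x-y [333.3 211.8] [333.4 212.9]
lip- far pred 0.056 [293.  205.9] lip- near [278.  229.2]
lip- far pred 0.065 [293.1 203.8] lip- near [278.  226.9]
obs lip- far [293.9 208.4] near [280.9 230.4]
button 185 ((263.5, 187.0), (24.0, 21.0), 90.0) [array([0.154 , 0.0256, 0.061 ]), array([ 0.1434, -0.0428,  0.061 ]), array([ 0.0638, -0.0306,  0.061 ]), array([0.0743, 0.0372, 0.061 ])]
brown [0.0264 0.0795 0.1   ]
blue [0.0025 0.1338 0.1   ]
green [-0.042   0.0789  0.1   ]
```

Run:
```python
from h import *
s=cam('side'); p=np.array(robot.get_obs()["eef_pos"])
u,v=proj(s,p).astype(int); print(u,v)
x0,y0=u-40,v-45
b=cv2.resize(s["image"][y0:y0+70,x0:x0+80,::-1],None,fx=8,fy=8,interpolation=cv2.INTER_CUBIC)
for dz,col in((.014,(0,0,255)),(0,(0,255,0)),(-.014,(255,0,0))):
    q=(proj(s,p-[0,0,dz])-(x0,y0))*8+4; print(dz,q); cv2.circle(b,tuple(int(k) for k in q),3,col,-1)
cv2.imwrite('pics/k.png',b)
```

```text
345 191
0.014 [322.46212941 400.35468805]
0 [324.76132168 371.00885415]
-0.014 [327.08338688 341.37108075]
```

View pics/k.png

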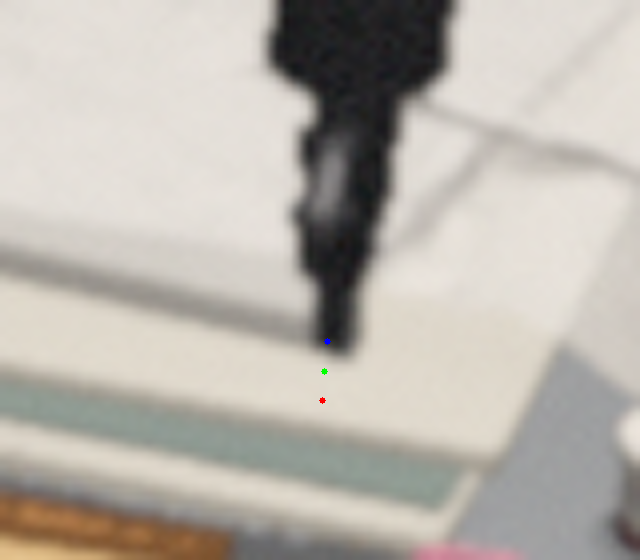

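The tip ends about 7 mm above the reported TCP instead of 14 mm below it. So at TCP z=0.0495 it stood at about 0.056 and passed over the lip once the board had dropped. That agrees with both lips measuring at dropped height and the +y lip at y=0.175, against 0.180±0.005 for home. For the button I use TCP z≈0.043, tip ≈0.050, and move there now.

>>> jog_arm:
  steps:
    - {"rx": 0, "ry": 0, "rz": 0, "tx": -0.036, "ty": -0.015, "tz": 0, "jaw": -1}
    - {"rx": 0, "ry": 0, "rz": 0, "tx": -0.072, "ty": -0.03, "tz": 0, "jaw": -1}
    - {"rx": 0, "ry": 0, "rz": 0, "tx": -0.108, "ty": -0.045, "tz": 0, "jaw": -1}
    - {"rx": 0, "ry": 0, "rz": 0, "tx": -0.144, "ty": -0.06, "tz": 0, "jaw": -1}
    - {"rx": 0, "ry": 0, "rz": 0, "tx": -0.18, "ty": -0.075, "tz": 0, "jaw": -1}

```text
time_s: 6.97
eef_pos: [0.6548, 0.0375, 0.156]
eef_rot: [0.756, -0.654, 0.001, -0.002]
force: [0.6, -0.7, 1.0]
opening: 0.001
```

```bash
python3 -c "
from h import *
plan(.165,.022,.09)"
```

```text
t 6.97 local 0.1379 -0.0663 0.156 q [ 0.36  0.19  0.12  0.   -1.5  -0.22] F [ 0.6 -0.7  1. ] op 0.0
shift [-0.0882 -0.0271  0.0662] rot [-0.3  0.   0.2]
```

>>> jog_arm:
  steps:
    - {"rx": 0, "ry": 0, "rz": 0, "tx": -0.03, "ty": -0.01, "tz": 0, "jaw": -1}
    - {"rx": 0, "ry": 0, "rz": 0, "tx": -0.06, "ty": -0.02, "tz": 0, "jaw": -1}
    - {"rx": 0, "ry": 0, "rz": 0, "tx": -0.088, "ty": -0.027, "tz": 0.01, "jaw": -1}
    - {"rx": 0, "ry": 0, "rz": 0, "tx": -0.088, "ty": -0.027, "tz": 0.04, "jaw": -1}
    - {"rx": 0, "ry": 0, "rz": 0, "tx": -0.088, "ty": -0.027, "tz": 0.066, "jaw": -1}

```text
time_s: 7.38
eef_pos: [0.6689, 0.1323, 0.0904]
eef_rot: [0.758, -0.652, 0.002, -0.003]
force: [0.3, -0.2, -1.3]
opening: 0.0
```

```bash
python3 -c "
from h import *
plan(.165,.022,.043)"
```

```text
t 7.38 local 0.1652 0.0256 0.0904 q [ 0.49  0.27  0.1   0.   -1.39 -0.34] F [ 0.3 -0.2 -1.3] op 0.0
shift [0.0037 0.0005 0.0474] rot [-0.4  0.1  0.4]
```

>>> jog_arm:
  steps:
    - {"rx": 0, "ry": 0, "rz": 0, "tx": 0.003, "ty": 0, "tz": 0.025, "jaw": -1}
    - {"rx": 0, "ry": 0, "rz": 0, "tx": 0.003, "ty": 0, "tz": 0.047, "jaw": -1}
    - {"rx": 0, "ry": 0, "rz": 0, "tx": 0.003, "ty": 0.008, "tz": 0.047, "jaw": -1}
    - {"rx": 0, "ry": 0, "rz": 0, "tx": 0.003, "ty": 0.016, "tz": 0.047, "jaw": -1}
    - {"rx": 0, "ry": 0, "rz": 0, "tx": 0.003, "ty": 0.024, "tz": 0.047, "jaw": -1}

```text
time_s: 7.8
eef_pos: [0.6456, 0.1265, 0.0454]
eef_rot: [0.758, -0.652, 0.002, -0.004]
force: [0.6, 0.3, 1.2]
opening: 0.003
```

```bash
python3 -c "
from h import *
plan(.1185,.026,.043)"
```

```text
t 7.8 local 0.1413 0.0231 0.0454 q [ 0.5   0.23 -0.03  0.   -1.3  -0.35] F [0.6 0.3 1.2] op 0.0
shift [-0.0031  0.0228  0.0022] rot [-0.6  0.1  0.5]
```

>>> jog_arm:
  steps:
    - {"rx": 0, "ry": 0, "rz": 0, "tx": -0.001, "ty": 0.006, "tz": 0.001, "jaw": -1}
    - {"rx": 0, "ry": 0, "rz": 0, "tx": -0.001, "ty": 0.012, "tz": 0.002, "jaw": -1}
    - {"rx": 0, "ry": 0, "rz": 0, "tx": -0.002, "ty": 0.018, "tz": 0.002, "jaw": -1}
    - {"rx": 0, "ry": 0, "rz": 0, "tx": -0.003, "ty": 0.024, "tz": 0.002, "jaw": -1}
    - {"rx": 0, "ry": 0, "rz": 0, "tx": -0.005, "ty": 0.03, "tz": 0.002, "jaw": -1}

```text
time_s: 8.22
eef_pos: [0.6163, 0.1271, 0.0459]
eef_rot: [0.758, -0.652, 0.004, -0.006]
force: [1.3, -1.9, 7.3]
opening: 0.001
```

```bash
python3 -c "
from h import *
plan(.0993,.0313,.043)
c=cam('side');cv2.imwrite('pics/l.png',cv2.resize(c['image'][170:240,230:330,::-1],None,fx=7,fy=7,interpolation=cv2.INTER_CUBIC))"
```

```text
t 8.22 local 0.1124 0.0279 0.0459 q [ 0.52  0.15 -0.12  0.   -1.28 -0.37] F [ 1.3 -1.9  7.3] op 0.0
shift [-0.0035  0.0131  0.0027] rot [-0.8  0.1  0.5]
```

Fz=7 N means the tip is bearing on something, either the cheek top or the button top. I calibrate the tip height by touching the fixed cheek top (44 mm) at a spot away from the button.

>>> jog_arm:
  steps:
    - {"rx": 0, "ry": 0, "rz": 0, "tx": 0, "ty": 0, "tz": -0.02, "jaw": -1}
    - {"rx": 0, "ry": 0, "rz": 0, "tx": -0.02, "ty": 0.005, "tz": -0.025, "jaw": -1}
    - {"rx": 0, "ry": 0, "rz": 0, "tx": -0.045, "ty": 0.01, "tz": -0.025, "jaw": -1}
    - {"rx": 0, "ry": 0, "rz": 0, "tx": -0.065, "ty": 0.011, "tz": -0.025, "jaw": -1}
    - {"rx": 0, "ry": 0, "rz": 0, "tx": -0.065, "ty": 0.011, "tz": -0.015, "jaw": -1}

```text
time_s: 8.68
eef_pos: [0.5948, 0.1928, 0.0633]
eef_rot: [0.759, -0.651, 0.004, -0.008]
force: [0.4, -0.9, 0.7]
opening: 0.004
```

Run:
```python
from h import *
plan(.100,.093,.043)
# is button moved? dark-brown mask, both views
for n,w in(("top",(172,205,235,300)),("side",(185,215,255,300))):
    c=cam(n); h=cv2.cvtColor(c["image"],cv2.COLOR_RGB2HSV)
    m=((h[...,0]<14)&(h[...,1]>90)&(h[...,2]>35)&(h[...,2]<95)).astype(np.uint8)
    k=np.zeros_like(m); k[w[0]:w[1],w[2]:w[3]]=1; m&=k
    N,l,s,ce=cv2.connectedComponentsWithStats(m)
    print(n,[(s[i].tolist(),ce[i].round(1).tolist()) for i in range(1,N) if s[i,4]>12])
    for th in(-.26,0,.3): print(th,proj(c,W(.0985,-.009,.061)).round(1),proj(c,W(.0985-.045*np.sin(th),-.009+.045*np.cos(th),.061)).round(1))
```

```text
t 8.68 local 0.1004 0.0959 0.0633 q [ 0.64  0.13 -0.11  0.01 -1.31 -0.48] F [ 0.4 -0.9  0.7] op 0.0
shift [0.003  0.0007 0.0203] rot [-1.   0.2  0.7]
top [([253, 189, 13, 7, 49], [258.8, 192.1])]
-0.26 [265.9 189.7] [252.2 188.3]
0 [265.9 189.7] [252.3 191.8]
0.3 [265.9 189.7] [253.5 195.6]
side [([272, 202, 12, 3, 20], [276.8, 202.7])]
-0.26 [281.2 200.7] [271.3 197.6]
0 [281.2 200.7] [269.9 198.9]
0.3 [281.2 200.7] [269.1 200.6]
```

>>> jog_arm:
  steps:
    - {"rx": 0, "ry": 0, "rz": 0, "tx": 0, "ty": 0, "tz": 0.007, "jaw": -1}
    - {"rx": 0, "ry": 0, "rz": 0, "tx": 0, "ty": 0, "tz": 0.012, "jaw": -1}
    - {"rx": 0, "ry": 0, "rz": 0, "tx": 0, "ty": 0, "tz": 0.014, "jaw": -1}

```text
time_s: 9.03
eef_pos: [0.5927, 0.1887, 0.0433]
eef_rot: [0.758, -0.652, 0.003, -0.003]
force: [-0.3, -0.0, 0.6]
opening: -0.0
```

>>> jog_arm:
  steps:
    - {"rx": 0, "ry": 0, "rz": 0, "tx": 0, "ty": 0, "tz": 0.001, "jaw": -1}
    - {"rx": 0, "ry": 0, "rz": 0, "tx": 0, "ty": 0, "tz": 0.003, "jaw": -1}

```text
time_s: 9.2
eef_pos: [0.5928, 0.188, 0.0399]
eef_rot: [0.758, -0.652, 0.003, -0.003]
force: [0.8, 0.2, 0.2]
opening: 0.002
```

>>> jog_arm:
  steps:
    - {"rx": 0, "ry": 0, "rz": 0, "tx": 0, "ty": 0, "tz": 0.002, "jaw": -1}
    - {"rx": 0, "ry": 0, "rz": 0, "tx": 0, "ty": 0, "tz": 0.004, "jaw": -1}

```text
time_s: 9.37
eef_pos: [0.593, 0.1878, 0.0359]
eef_rot: [0.758, -0.652, 0.003, -0.003]
force: [-0.6, -0.7, -0.4]
opening: 0.003
```

>>> jog_arm:
  steps:
    - {"rx": 0, "ry": 0, "rz": 0, "tx": 0, "ty": 0, "tz": 0.002, "jaw": -1}
    - {"rx": 0, "ry": 0, "rz": 0, "tx": 0, "ty": 0, "tz": 0.004, "jaw": -1}

```text
time_s: 9.53
eef_pos: [0.5933, 0.1878, 0.0356]
eef_rot: [0.758, -0.652, 0.003, -0.004]
force: [-16.0, -0.8, 26.3]
opening: -0.005
```

The tip height is now calibrated: contact with the 44 mm cheek came at TCP z=0.0357, so tip = TCP + 8 mm. I lift and go back outside the button.

>>> jog_arm:
  steps:
    - {"rx": 0, "ry": 0, "rz": 0, "tx": 0, "ty": 0, "tz": -0.015, "jaw": -1}
    - {"rx": 0, "ry": 0, "rz": 0, "tx": 0, "ty": 0, "tz": -0.04, "jaw": -1}
    - {"rx": 0, "ry": 0, "rz": 0, "tx": 0.02, "ty": -0.015, "tz": -0.045, "jaw": -1}
    - {"rx": 0, "ry": 0, "rz": 0, "tx": 0.045, "ty": -0.035, "tz": -0.045, "jaw": -1}
    - {"rx": 0, "ry": 0, "rz": 0, "tx": 0.065, "ty": -0.045, "tz": -0.045, "jaw": -1}

```text
time_s: 9.95
eef_pos: [0.6488, 0.1297, 0.0822]
eef_rot: [0.758, -0.652, 0.004, -0.004]
force: [-0.7, 0.2, -0.5]
opening: 0.001
```

Run:
```python
from h import *
plan(.142,.026,.042)
```

```text
t 9.95 local 0.1449 0.0259 0.0822 q [ 0.5   0.22  0.02  0.   -1.36 -0.35] F [-0.7  0.2 -0.5] op 0.0
shift [-0.0001  0.0034  0.0402] rot [-0.7 -0.   0.6]
```

>>> jog_arm:
  steps:
    - {"rx": 0, "ry": 0, "rz": 0, "tx": 0, "ty": 0.003, "tz": 0.03, "jaw": -1}
    - {"rx": 0, "ry": 0, "rz": 0, "tx": 0, "ty": 0.008, "tz": 0.042, "jaw": -1}
    - {"rx": 0, "ry": 0, "rz": 0, "tx": 0, "ty": 0.016, "tz": 0.042, "jaw": -1}
    - {"rx": 0, "ry": 0, "rz": 0, "tx": 0, "ty": 0.024, "tz": 0.042, "jaw": -1}
    - {"rx": 0, "ry": 0, "rz": 0, "tx": -0.001, "ty": 0.03, "tz": 0.042, "jaw": -1}

```text
time_s: 10.37
eef_pos: [0.6193, 0.1264, 0.0414]
eef_rot: [0.759, -0.651, 0.005, -0.005]
force: [0.9, 0.5, -0.3]
opening: 0.002
```

Run:
```python
from h import *
plan(.0993,.0313,.042)
```

```text
t 10.37 local 0.1153 0.0267 0.0414 q [ 0.52  0.16 -0.12  0.01 -1.28 -0.37] F [ 0.9  0.5 -0.3] op 0.0
shift [-0.0047  0.0159 -0.0008] rot [-0.8 -0.   0.6]
```

>>> jog_arm:
  steps:
    - {"rx": 0, "ry": 0, "rz": 0, "tx": -0.001, "ty": 0.004, "tz": -0.001, "jaw": -1}
    - {"rx": 0, "ry": 0, "rz": 0, "tx": -0.002, "ty": 0.008, "tz": -0.001, "jaw": -1}
    - {"rx": 0, "ry": 0, "rz": 0, "tx": -0.004, "ty": 0.012, "tz": -0.001, "jaw": -1}
    - {"rx": 0, "ry": 0, "rz": 0, "tx": -0.005, "ty": 0.016, "tz": -0.001, "jaw": -1}
    - {"rx": 0, "ry": 0, "rz": 0, "tx": -0.005, "ty": 0.02, "tz": -0.001, "jaw": -1}

```text
time_s: 10.78
eef_pos: [0.5986, 0.1287, 0.0426]
eef_rot: [0.759, -0.651, 0.005, -0.006]
force: [1.6, -0.1, 1.4]
opening: -0.002
```

Run:
```python
from h import *
plan(.0799,.0267,.042)
```

```text
t 10.78 local 0.0951 0.032 0.0426 q [ 0.54  0.11 -0.17  0.01 -1.27 -0.39] F [ 1.6 -0.1  1.4] op -0.0
shift [0.0051 0.0153 0.0004] rot [-0.8  0.   0.6]
```

>>> jog_arm:
  steps:
    - {"rx": 0, "ry": 0, "rz": 0, "tx": 0.001, "ty": 0.004, "tz": 0, "jaw": -1}
    - {"rx": 0, "ry": 0, "rz": 0, "tx": 0.002, "ty": 0.009, "tz": 0, "jaw": -1}
    - {"rx": 0, "ry": 0, "rz": 0, "tx": 0.005, "ty": 0.014, "tz": 0, "jaw": -1}
    - {"rx": 0, "ry": 0, "rz": 0, "tx": 0.008, "ty": 0.018, "tz": 0, "jaw": -1}
    - {"rx": 0, "ry": 0, "rz": 0, "tx": 0.011, "ty": 0.022, "tz": 0, "jaw": -1}

```text
time_s: 11.2
eef_pos: [0.5781, 0.1141, 0.0422]
eef_rot: [0.759, -0.651, 0.005, -0.006]
force: [0.8, 1.4, -0.6]
opening: 0.005
```

Run:
```python
from h import *
plan(.0655,.0115,.042)
```

```text
t 11.2 local 0.0727 0.0204 0.0422 q [ 0.54  0.05 -0.24  0.01 -1.27 -0.39] F [ 0.8  1.4 -0.6] op 0.0
shift [0.0089 0.0073 0.0001] rot [-0.8  0.   0.6]
```

>>> jog_arm:
  steps:
    - {"rx": 0, "ry": 0, "rz": 0, "tx": 0.003, "ty": 0.003, "tz": 0, "jaw": -1}
    - {"rx": 0, "ry": 0, "rz": 0, "tx": 0.006, "ty": 0.005, "tz": 0, "jaw": -1}
    - {"rx": 0, "ry": 0, "rz": 0, "tx": 0.008, "ty": 0.006, "tz": 0, "jaw": -1}
    - {"rx": 0, "ry": 0, "rz": 0, "tx": 0.0095, "ty": 0.006, "tz": 0, "jaw": -1}
    - {"rx": 0, "ry": 0, "rz": 0, "tx": 0.0105, "ty": 0.006, "tz": 0, "jaw": -1}

```text
time_s: 11.62
eef_pos: [0.5735, 0.1026, 0.0419]
eef_rot: [0.759, -0.651, 0.004, -0.005]
force: [-0.5, -0.4, 0.0]
opening: -0.001
```

Run:
```python
from h import *
plan(.0655,.03,.1)
for n,w in(("top",(172,212,235,300)),("side",(185,225,255,310))):
    c=cam(n); h=cv2.cvtColor(c["image"],cv2.COLOR_RGB2HSV)
    m=((h[...,0]<14)&(h[...,1]>90)&(h[...,2]>35)&(h[...,2]<95)).astype(np.uint8)
    k=np.zeros_like(m); k[w[0]:w[1],w[2]:w[3]]=1; m&=k
    N,l,s,ce=cv2.connectedComponentsWithStats(m)
    print(n,[(s[i].tolist(),ce[i].round(1).tolist()) for i in range(1,N) if s[i,4]>12])
    for th in(1.2,1.57): print(th,proj(c,W(.0985,-.009,.061)).round(1),proj(c,W(.0985-.045*np.sin(th),-.009+.045*np.cos(th),.061)).round(1))
```

```text
t 11.62 local 0.0666 0.0096 0.0419 q [ 0.52  0.04 -0.25  0.01 -1.27 -0.37] F [-0.5 -0.4  0. ] op -0.0
shift [-0.0204  0.0001 -0.0581] rot [-0.8  0.   0.6]
top [([237, 209, 11, 3, 28], [242.0, 210.0])]
1.2 [265.9 189.7] [262.9 202.9]
1.57 [265.9 189.7] [267.9 203.1]
side [([278, 202, 6, 7, 21], [280.5, 204.6])]
1.2 [281.2 200.7] [273.3 205.3]
1.57 [281.2 200.7] [277.2 206.4]
```

Now I back off the bar by a few mm, go straight up, and clear the view towards +y.

>>> jog_arm:
  steps:
    - {"rx": 0, "ry": 0, "rz": 0, "tx": -0.006, "ty": 0, "tz": 0, "jaw": -1}
    - {"rx": 0, "ry": 0, "rz": 0, "tx": -0.008, "ty": 0, "tz": -0.025, "jaw": -1}
    - {"rx": 0, "ry": 0, "rz": 0, "tx": -0.008, "ty": 0, "tz": -0.06, "jaw": -1}
    - {"rx": 0, "ry": 0, "rz": 0, "tx": -0.008, "ty": 0, "tz": -0.1, "jaw": -1}
    - {"rx": 0, "ry": 0, "rz": 0, "tx": -0.008, "ty": 0, "tz": -0.14, "jaw": -1}

```text
time_s: 12.13
eef_pos: [0.5701, 0.1103, 0.1831]
eef_rot: [0.759, -0.651, 0.004, -0.005]
force: [0.6, 0.7, -0.4]
opening: -0.001
```

>>> jog_arm:
  steps:
    - {"rx": 0, "ry": 0, "rz": 0, "tx": -0.03, "ty": 0, "tz": -0.02, "jaw": -1}
    - {"rx": 0, "ry": 0, "rz": 0, "tx": -0.07, "ty": 0.015, "tz": -0.03, "jaw": -1}
    - {"rx": 0, "ry": 0, "rz": 0, "tx": -0.11, "ty": 0.03, "tz": -0.03, "jaw": -1}
    - {"rx": 0, "ry": 0, "rz": 0, "tx": -0.15, "ty": 0.045, "tz": -0.03, "jaw": -1}
    - {"rx": 0, "ry": 0, "rz": 0, "tx": -0.18, "ty": 0.06, "tz": -0.03, "jaw": -1}

```text
time_s: 12.55
eef_pos: [0.4819, 0.2814, 0.2124]
eef_rot: [0.759, -0.651, 0.004, -0.005]
force: [0.2, 0.7, -0.1]
opening: -0.003
```

>>> jog_arm:
  steps:
    - {"rx": 0, "ry": 0, "rz": 0, "tx": -0.036, "ty": 0.015, "tz": 0, "jaw": -1}
    - {"rx": 0, "ry": 0, "rz": 0, "tx": -0.072, "ty": 0.03, "tz": 0, "jaw": -1}
    - {"rx": 0, "ry": 0, "rz": 0, "tx": -0.108, "ty": 0.045, "tz": 0, "jaw": -1}
    - {"rx": 0, "ry": 0, "rz": 0, "tx": -0.144, "ty": 0.06, "tz": 0, "jaw": -1}
    - {"rx": 0, "ry": 0, "rz": 0, "tx": -0.18, "ty": 0.075, "tz": 0, "jaw": -1}

```text
time_s: 12.97
eef_pos: [0.3788, 0.4497, 0.2115]
eef_rot: [0.759, -0.651, 0.004, -0.005]
force: [1.2, -0.0, 0.8]
opening: -0.002
```

Run:
```python
from h import *
plan(0,.5,.2)
t=cam('top'); s=cam('side')
a=cv2.resize(t["image"][170:268,195:340,::-1],None,fx=5,fy=5,interpolation=cv2.INTER_CUBIC)[:400]
b=cv2.resize(s["image"][185:235,205:350,::-1],None,fx=4,fy=4,interpolation=cv2.INTER_CUBIC)
b=cv2.copyMakeBorder(b,0,0,0,725-580,cv2.BORDER_CONSTANT)
cv2.imwrite('pics/m.png',np.vstack([a,b]))
```

```text
t 12.97 local -0.0771 0.3809 0.2115 q [ 1.22 -0.    0.02  0.01 -1.58 -1.07] F [ 1.2 -0.   0.8] op -0.0
shift [-0.1183 -0.0782  0.0126] rot [-0.8  0.   0.6]
```

View pics/m.png

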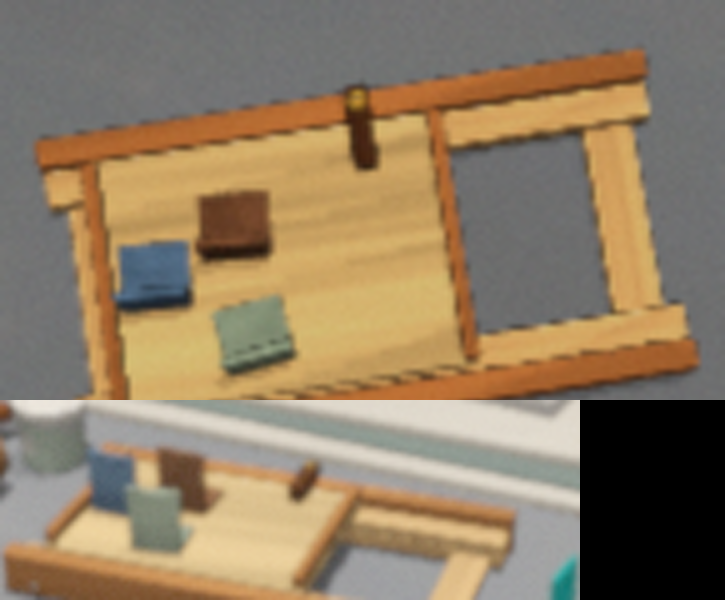

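The bar runs from (357,100) to (366,167), square to the cheek and across the board's edge, so the turn is about 1.56 rad. The board is seated and all three tiles are standing. I hand in.

```bash
python3 -c "
from h import *
print(robot.job_done())"
```

```text
the job is handed in; nothing more can be done
None
```

The board is home in its notches with the turn-button across its edge, and I handed the job in at about 13 s of the 48 s allowed.

- **Board:** I pushed it about 57 mm with the shut fingertips, reading at most about 7 N sideways, until it dropped into the notches. After the drop its +y end measured y = 0.175 m, against 0.180 ± 0.005 m for home. That puts it at the short end of the play. The lips measured at dropped height, and the button swung over the board without being blocked, which confirms it lies flat.
- **Button:** I pushed it round to about 1.56 rad (π/2 is 1.571).
- **Tiles and other things:** In the last pictures all three tiles stand on the board and the arm is well clear of the carrier. I did not re-measure the other bench items at the end, but nothing was pushed or touched on purpose near them.

**Disagreements:**
- **Fingertip height:** The shut fingertips sat about 8 mm above the reported TCP, not 14 mm below it. After the drop the finger therefore passed just over the lip instead of meeting a firm stop.
- **Cheek touch:** I settled that height with one touch on the fixed cheek top, which read about 26 N upward and 16 N sideways. That is below the limits, but firmer than a fingertip push.
- **First button push:** My first push on the button, made before that touch, read about 7 N upward. I never found out why.

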